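# Clear the mounting base and hold the offset lever level above its pins

## Robot

A 7-joint arm with a two-finger parallel gripper is mounted at the origin on a cart in front of the work surface, level with it; the furniture and walls round the work are solid. World frame = base frame: x ahead of the robot, y to its left, z up, the work surface at z = 0. Lengths are in m, angles in rad, forces in N, time in s.
With the tool pointing down it reaches from about 0.375 to 0.925 m from the base axis. Payload 3.1 kg.
Tool frame: the origin (TCP) lies at the very end of the fingers, on their centre line; the grasp point (between the pads) lies 19 mm behind it; y points along the fingers, x is the direction in which the jaws open and shut, and the axes are right-handed (so a half turn about y gives the same grasp; the last joint's range is limited). The gripper opens to 85 mm and grips with 20 to 120 N. Pads are 22 mm wide; open, the fingers measure 114 mm over their backs; the gripper's body (76 mm by 85 mm) begins 54 mm behind the grasp point. The pads swing forward as they close: fully open they stand 13 mm farther back than shut.
Start: joints at [-1.368, 0.383, 0.044, 1.598, -0.018, 1.161, -0.05], TCP at [0.193, 0.621, 0.231] pointing down, gripper open.
Joint ranges: [-2.61, 2.61], [-0.41, 2.15], [-1.48, 1.57], [0, 2.5], [-1.57, 4.71], [0.05, 1.97], [-2.85, 2.85]. Speed limits (rad/s): [2.79, 2.79, 3.14, 3.14, 3.14, 3.14, 3.14].

## Interface

Orientations are given as [roll, pitch, yaw] about the fixed x, y, z axes, in that order (R = Rz(yaw) Ry(pitch) Rx(roll)).
In Python, from workcell import robot gives the robot as it stands.
- The arm moves only by the tool arm_command, never from a script. Its argument "deltas" is a list of rows, each a list of 3 entries, a list of its own where there are three numbers: the opening, from -1 (shut) to 1 (fully open), then the shift along the world's x, y, z in units of 800 mm (1.0 is 800 mm), then the turn, a rotation vector about the world's x, y, z in units of 0.12 rad (1.0 is 0.12 rad). A call has exactly 5 rows; each row shifts and turns the commanded pose from where the row before left it; what a row does not reach is not made up. A row lasts 1/8 s, in which the tool goes at most 62.5 mm and 10.7 degrees, less where a joint would pass 70% of its speed; a pose out of reach is approached as far as the arm can. A call with a number of a shift or a turn outside -1 to 1 is refused whole. A call with a gripper value outside its range is refused whole. The fingers move at their own pace and stop on an object; "squeeze" is the grip in N (left out, the last holds). Time passes only in rows, so rows that do not move let the fingers close, or fill a call up. It gives the time, the measured TCP pose, the force and the opening at its end, in the units of the state.
- robot.get_state(): the state, without advancing time (a new reading comes with each control period).
- robot.get_image(name): name is "side" or "top" or "wrist"; returns the picture (400x640x3 uint8, blue, green, red); there is no depth.
- robot.get_calibration(name): a dict with "fx", "fy", "cx", "cy" (pixels), "xyz" and "rotation" of the camera in the world; the wrist camera has in their place "tool_from_camera" (4x4, takes a point from camera to tool coordinates, whose origin is the TCP and whose axes are the tool frame's). Camera axes: x right, y down, z forward; pixel columns grow to the right and rows downward; lengths in m; the calibration is good to about 2 mm. A picture is of the moment at which its call begins: read the wrist's pose just before it. get_calibration takes no time and is no camera call.
- robot.finish_job(): hands the job in, once; it reports no verdict.
The state is a dict: "t": time; "joint_positions": joint angles; "qd": joint speeds; "effort": joint torques, N m; "position": TCP position; "tool_rot": TCP orientation; "contact_force": force on the tool from outside, world axes, zero at the start; "wrist_torque": the same for the moment, N m; "grip_width": finger opening in m.
Only numpy, scipy, OpenCV 4.12 (cv2) and the standard library are available. Lean on these libraries where they do the work, as an engineer would, in place of code of your own. Each camera call takes 0.05 s, during which the arm holds its last target.

## Task

Take the amber bottle off the lever's mounting base and stand it upright on the worktop, clear of the base. Then pick up the grey cast offset lever by its balance point (the scribed line across its bar, nearer the big hub) and hold it level and still over the base, touching nothing, with the big hub straight above the thick post, the small eye straight above the thin pin and about 3 cm of air between them and the tips; the program finishes while the gripper is still holding the lever there. Leave everything else where it stands.

Things in the scene. Friction and masses are not known exactly. Their poses are not given: they have to be found in the camera images.
- amber_mid (a point): Centre of the obstacle: an upright, closed amber reagent bottle with a black cap, 34 mm in diameter (body, up to 70 mm), 78 mm high (cap 20 mm in diameter), 45 to 90 g; the point lies on its axis, 39 mm above its foot. At the start it stands on the mounting base between post and pin. z axis up along the bottle
- balance (a point): Balance point (centre of mass) of the loose grey cast lever, about 0.5 kg: on the bar's centre line, 17 mm above the lever's underside, marked by a thin dark line scribed round the bar. x runs along the bar from big hub to small eye. Hub bore axis 47.4 mm towards -x, eye bore axis 112.6 mm towards +x; bar free to grip from 26 mm on the hub side to 100 mm on the eye side
- hub_foot (a point): Lever: centre of the underside of its big hub (ring 42 mm in outer diameter, 34 mm high, upright bore 18 mm)
- eye_foot (a point): Lever: centre of the underside of its small eye (ring 24 mm in outer diameter, 34 mm high, upright bore 12 mm); 160 mm from the hub's
- lever: The lever as a whole, lying on the worktop on its two bosses: origin straight below the balance point, level with the underside of hub and eye; x from hub to eye, z up. Its bar is straight, 12 mm wide and 14 mm high (thin look-only side ribs make it look 16 mm wide), its underside 10 mm above that of the bosses
- mount: The fixed mounting base: a flat aluminium plate 212 x 64 mm, 12 mm thick, lying on the worktop, with a thick post and a thin pin standing 160 mm apart on its centre line. Origin on the worktop below the place of the balance point: on the centre line, 47.4 mm from the post; x axis from post to pin, z up. The plate reaches from x = -73.4 to +138.6 mm and y = -32 to +32 mm
- post_tip (a point): Centre of the top of the thick post: 14 mm in diameter, its tip 42 mm above the worktop (30 mm above the plate)
- pin_tip (a point): Centre of the top of the thin pin: 8 mm in diameter, its tip 42 mm above the worktop
- amber: The amber bottle as a whole, origin at the centre of its foot
- white_mid (a point): Bystander: white reagent bottle with a blue cap, 33 mm in diameter, 66 mm high; point half-way up
- glass_mid (a point): Bystander: clear glass beaker, 45 mm in diameter, 58 mm high; point half-way up
- clock_mid (a point): Bystander: laboratory timer lying flat, 58 x 62 x 20 mm; point half-way up
- covers_mid (a point): Bystander: small square box of cover glasses, 31 x 31 x 20 mm; point half-way up
- bin_mid (a point): Bystander: white plastic cup with cotton, 56 mm in diameter, 50 mm high; point half-way up
- microscope: Large fixed microscope, taller than 0.35 m, to be kept clear of with the arm; it stands on the worktop between x = 0.43 and 0.76, y = -0.29 and -0.03 (origin at the middle of its foot). Between the worktop's front edge (x = 0.28) and it the way is free. To the left of it is the work area; a tall pipette stand is at the back there, x > 0.74

How it is judged:
By the outcome, as a careful person would: the job done as asked, in the order asked, and still so for the second after the job is handed in, while the arm keeps its last pose, push and grip.
It also fails if it takes over 61 s, if anything falls off the work surface, if the arm or the gripper's body presses on something with over 40 N, if the wrist force passes 120 N, or if a joint passes its speed limit or range.

## Working session

There is one attempt and no reset: what is moved stays moved. The work goes in short steps, Python scripts to look and compute and a tool call to move; the robot and the scene stay as the last step left them, time stands still between calls to the robot, and variables do not carry over. Pictures are saved under pics/ and viewed, and the job is handed in when it is done.

Besides the shell and the picture viewer there is one more tool, called by a JSON object that holds its "op" and its "data", one argument or row to a line. arm_command: Moves the arm, as the interface text tells. Shifts and turns lie within -1 to 1; 1 stands for 800 mm of shift or 0.12 rad of turn. Its arguments: {"type":"object","properties":{"deltas":{"type":"array"},"squeeze":{"type":"number"}},"required":["deltas"]}

```bash
ls; mkdir -p pics; python3 - <<'E'
from workcell import robot
import cv2,json
s=robot.get_state()
for k,v in s.items(): print(k,v)
for n in("top","side"):
    cv2.imwrite(f"pics/{n}0.png",robot.get_image(n))
for n in("top","side","wrist"): print(n,robot.get_calibration(n))
E
```

```text
pics
t 0.0
joint_positions [-1.3678377   0.3838702   0.04380496  1.59954673 -0.01790456  1.16123908
 -0.04996482]
qd [-0.00012573  0.00045325 -0.00084163 -0.00051263  0.00011582  0.00035031
 -0.00065725]
effort [-2.60032857e-04 -4.33457708e+01  1.02411859e+00 -2.49509758e+01
  1.04678725e-02  1.14262156e-02  1.25363272e-06]
position [0.19226644 0.61992581 0.22987663]
tool_rot [-1.57092616  0.00266821  1.27007799]
contact_force [0.32848909 1.19223176 0.35290197]
wrist_torque [-0.01871307  0.04605963 -0.04109389]
grip_width 0.08547778331069113
top {'fx': 463.21085229085446, 'fy': 463.21085229085446, 'cx': 325.76161018841213, 'cy': 198.83229414984024, 'xyz': array([0.43289419, 0.15168477, 1.08680702]), 'rotation': array([-3.04138508,  0.0045776 , -1.58648079])}
side {'fx': 458.9940143727397, 'fy': 458.9940143727397, 'cx': 319.3407670787322, 'cy': 197.26000361210697, 'xyz': array([0.22152998, 1.17311832, 0.73483477]), 'rotation': array([-2.12059338,  0.01979513, -2.85857988])}
wrist {'fx': 317.812463687239, 'fy': 317.812463687239, 'cx': 320.6747153314088, 'cy': 204.54275908862255, 'tool_from_camera': array([[ 9.99998359e-01, -1.80809406e-03, -1.11929191e-04,
        -2.81250434e-04],
       [-4.89370043e-04, -3.29110640e-01,  9.44291241e-01,
        -1.43119348e-01],
       [-1.74420447e-03, -9.44289636e-01, -3.29110985e-01,
         8.57076403e-02],
       [ 0.00000000e+00,  0.00000000e+00,  0.00000000e+00,
         1.00000000e+00]])}
```

View pics/top0.png

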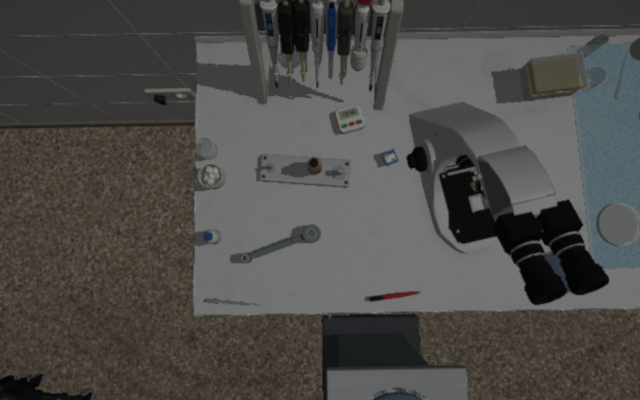

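View pics/side0.png

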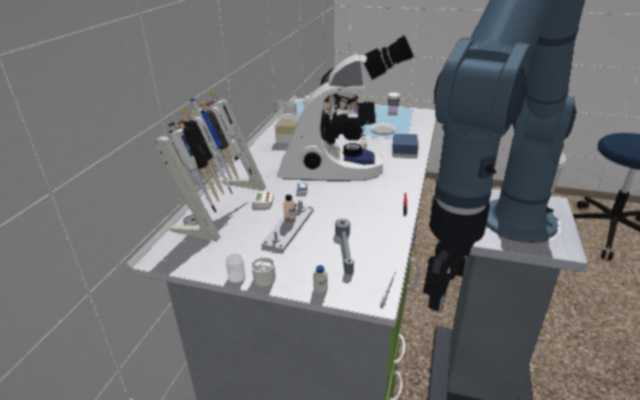

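```bash
cat > h.py <<'E'
import numpy as np, cv2
from scipy.spatial.transform import Rotation as R
from workcell import robot
def cam(n,st=None):
    c=robot.get_calibration(n)
    if n=="wrist":
        T=np.array(c["tool_from_camera"]);Rt=R.from_euler("xyz",st["tool_rot"]).as_matrix()
        return c,Rt@T[:3,:3],Rt@T[:3,3]+st["position"]
    return c,R.from_euler("xyz",c["rotation"]).as_matrix(),np.array(c["xyz"])
def ray(C,u,v,z):
    c,M,p=C
    d=M@np.array([(u-c["cx"])/c["fx"],(v-c["cy"])/c["fy"],1.])
    return p+d*(z-p[2])/d[2]
def proj(C,P):
    c,M,p=C
    q=M.T@(np.array(P)-p); return np.array([c["cx"]+c["fx"]*q[0]/q[2],c["cy"]+c["fy"]*q[1]/q[2]])
def crop(src,x,y,w,h,s,out):
    i=cv2.imread(src)[y:y+h,x:x+w]; cv2.imwrite(out,cv2.resize(i,None,fx=s,fy=s,interpolation=cv2.INTER_CUBIC))
E
python3 - <<'E'
from h import *
C=cam("top")
for n,u,v,z in[("bottlecap",315,162,.078),("hub",309,233,.034),("eye",241,258,.034),("mountL",268,168,.042),("mountR",340,172,.042),("edge",400,313,0)]:print(n,ray(C,u,v,z).round(3))
crop("pics/top0.png",190,90,220,180,3.6,"pics/t0c.png")
crop("pics/side0.png",210,170,200,130,4,"pics/s0c.png")
E
```

```text
bottlecap [0.616 0.177 0.078]
hub [0.462 0.194 0.034]
eye [0.408 0.348 0.034]
mountL [0.611 0.286 0.042]
mountR [0.599 0.121 0.042]
edge [ 0.276 -0.012  0.   ]
```

View pics/t0c.png

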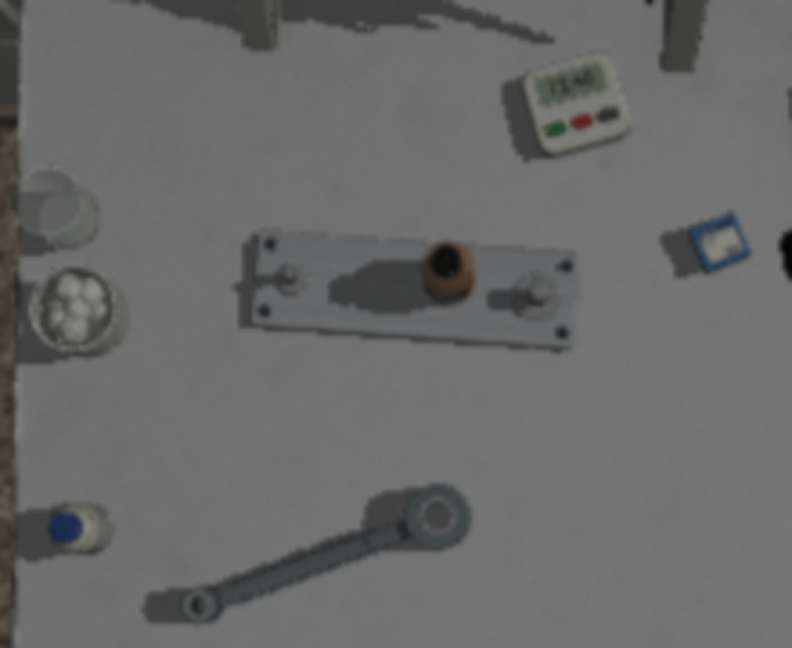

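View pics/s0c.png

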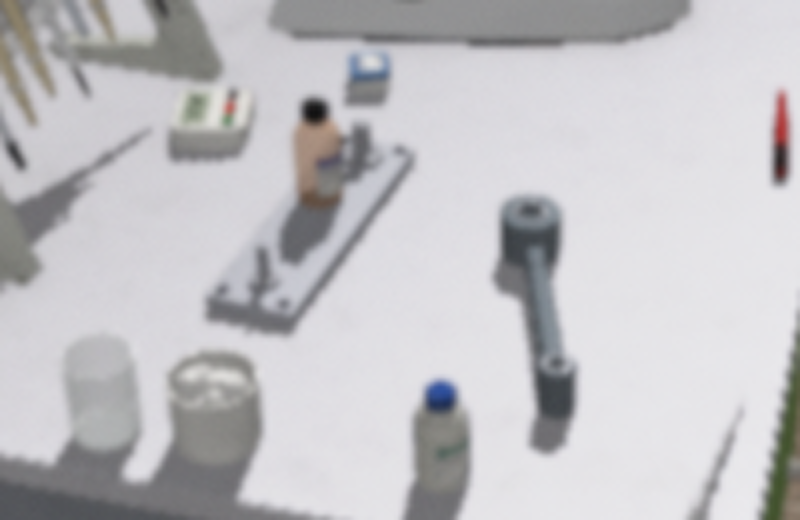

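```bash
python3 - <<'E'
from h import *
C=cam("top"); S=cam("side")
def t(x,y): return 190+x/3.6,90+y/3.6
def s(x,y): return 210+x/4,170+y/4
P={}
for n,xy,z in[("cap",(446,258),.09),("hub",(437,516),.034),("eye",(202,605),.034),("pin",(291,277),.042),("post",(540,288),.042),
 ("c1",(258,230),.012),("c2",(577,252),.012),("c3",(572,350),.012),("c4",(244,327),.012)]:
    P[n]=ray(C,*t(*xy),z);print(n,P[n].round(4),proj(S,P[n]).round(1))
for n,xy,z in[("cap",(314,100),.09),("hub",(529,208),.034),("eye",(557,364),.034),("post",(362,126),.042),("pin",(262,252),.042),("bottlefoot",(318,200),.012)]: print("side",n,ray(S,*s(*xy),z).round(4),s(*xy))
print(np.linalg.norm(P["hub"]-P["eye"]),np.linalg.norm(P["post"]-P["pin"]))
for n,p in [("glass",(60,190)),("bin",(80,310)),("white",(70,530)),("clock",(577,105)),("cov",(722,240))]:print(n,ray(C,*t(*p),.02).round(3))
E
```

```text
cap [0.615  0.1793 0.09  ] [287.1 195.5]
hub [0.4607 0.1887 0.034 ] [341.4 222.6]
eye [0.4074 0.3367 0.034 ] [348.3 260. ]
pin [0.6132 0.2791 0.042 ] [275.8 230.9]
post [0.6036 0.1213 0.042 ] [298.6 200.2]
c1 [0.6499 0.3043 0.012 ] [259.9 243.7]
c2 [0.6319 0.0958 0.012 ] [292.7 203.1]
c3 [0.5674 0.1004 0.012 ] [313.1 206.9]
c4 [0.586  0.3135 0.012 ] [281.8 249.7]
side cap [0.6122 0.1756 0.09  ] (288.5, 195.0)
side hub [0.4592 0.1853 0.034 ] (342.25, 222.0)
side eye [0.4043 0.3396 0.034 ] (349.25, 261.0)
side post [0.5961 0.1267 0.042 ] (300.5, 201.5)
side pin [0.6107 0.2881 0.042 ] (275.5, 233.0)
side bottlefoot [0.6116 0.1818 0.012 ] (289.5, 220.0)
0.1573562422746131 0.15809895648186256
glass [0.677 0.432 0.02 ]
bin [0.598 0.418 0.02 ]
white [0.456 0.424 0.02 ]
clock [0.728 0.094 0.02 ]
cov [0.637 0.002 0.02 ]
```

{"op": "arm_command", "data": {
  "deltas": [
    [1, [0.04, -0.04, 0.01], [0, 0, -1]],
    [1, [0.045, -0.05, 0.01], [0, 0, -1]],
    [1, [0.045, -0.05, 0], [0, 0, -1]],
    [1, [0.045, -0.05, 0], [0, 0, -1]],
    [1, [0.045, -0.05, 0], [0, 0, -1]]
  ]
}}

```text
t: 0.72
position: [0.3693, 0.4271, 0.2468]
tool_rot: [-1.571, 0.001, 0.666]
contact_force: [0.5, 0.1, -0.5]
grip_width: 0.0855
```

{"op": "arm_command", "data": {
  "deltas": [
    [1, [0.045, -0.05, 0], [0, 0, -1]],
    [1, [0.045, -0.05, 0], [0, 0, -1]],
    [1, [0.045, -0.05, 0], [0, 0, -1]],
    [1, [0.045, -0.05, 0], [0, 0, -1]],
    [1, [0.04, -0.04, 0], [0, 0, -1]]
  ]
}}

```text
t: 1.35
position: [0.5455, 0.2343, 0.2469]
tool_rot: [-1.571, 0.001, 0.064]
contact_force: [0.3, 1.4, -0.2]
grip_width: 0.0854
```

```bash
python3 - <<'E'
from h import *
import json
s=robot.get_state(); im=robot.get_image("wrist")
cv2.imwrite("pics/w1.png",im); json.dump({k:np.array(s[k]).tolist() for k in("position","tool_rot")},open("w1.json","w"))
E
```

```text
(no output)
```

View pics/w1.png

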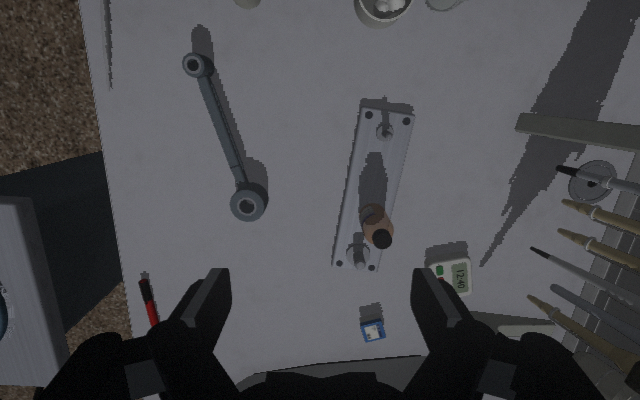

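```bash
python3 - <<'E'
from h import *
crop("pics/w1.png",165,30,125,200,3,"pics/w1a.png")
crop("pics/w1.png",310,85,130,200,3,"pics/w1b.png")
a=cv2.imread("pics/w1a.png");b=cv2.imread("pics/w1b.png")
cv2.imwrite("pics/w1ab.png",np.hstack([a,b]))
E
```

```text
(no output)
```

View pics/w1ab.png

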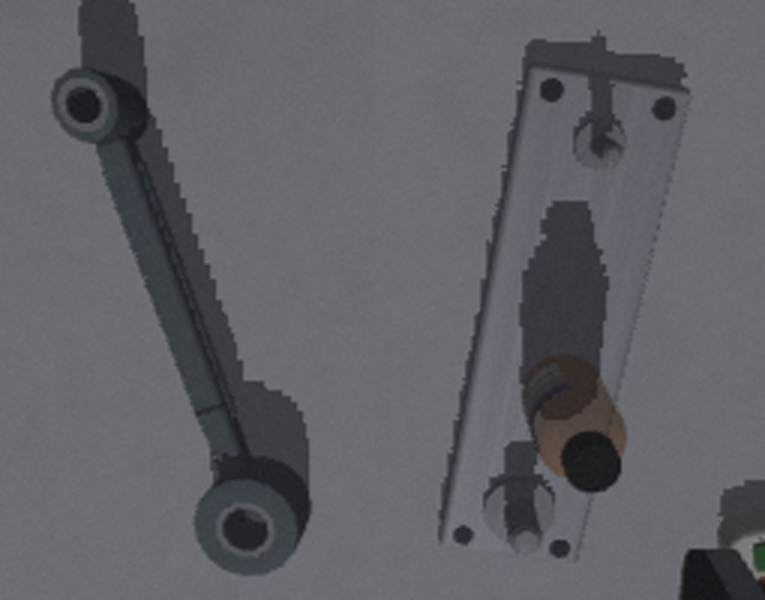

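```bash
python3 - <<'E'
from h import *
import json
s={k:np.array(v) for k,v in json.load(open("w1.json")).items()}
C=cam("wrist",s)
P={}
a=lambda x,y:(165+x/3,30+y/3)
b=lambda x,y:(310+(x-375)/3,85+y/3)
for n,q,z in [("hub",a(246,528),.034),("eye",a(84,105),.034),("scribe",a(210,410),.024),("post",b(525,541),.042),("pin",b(607,153),.042),("postbase",b(519,503),.012),("cap",b(591,462),.09),
 ("TL",b(531,64),.012),("TR",b(690,92),.012),("BL",b(443,543),.012),("BR",b(577,560),.012)]:
    P[n]=ray(C,*q,z);print(n,P[n].round(4))
d=P["eye"]-P["hub"];print(np.linalg.norm(d),np.arctan2(d[1],d[0]),(P["hub"]+d*47.4/160).round(4))
m=P["pin"]-P["post"];print(np.linalg.norm(m),np.arctan2(m[1],m[0]),(P["post"]+m*47.4/160).round(4))
c=(P["TL"]+P["TR"]+P["BL"]+P["BR"])/4; l=(P["TL"]+P["TR"]-P["BL"]-P["BR"])/2; print("plate",c.round(4),np.linalg.norm(l),np.arctan2(l[1],l[0]))
print(s)
E
```

```text
hub [0.4598 0.1881 0.034 ]
eye [0.4064 0.3388 0.034 ]
scribe [0.4442 0.2325 0.024 ]
post [0.6006 0.1214 0.042 ]
pin [0.6137 0.2808 0.042 ]
postbase [0.6013 0.1232 0.012 ]
cap [0.6117 0.181  0.09  ]
TL [0.587  0.3087 0.012 ]
TR [0.6488 0.3023 0.012 ]
BL [0.5692 0.1011 0.012 ]
BR [0.6304 0.0961 0.012 ]
0.15993172828097707 1.9109737546642633 [0.444  0.2327 0.034 ]
0.159881884391642 1.4888183934547032 [0.6045 0.1686 0.042 ]
plate [0.6088 0.202  0.012 ] 0.2076775177338172 1.4835267112612847
{'position': array([0.54545753, 0.23434206, 0.24688993]), 'tool_rot': array([-1.57142089e+00,  5.72932397e-04,  6.44023996e-02])}
```

{"op": "arm_command", "data": {
  "deltas": [
    [1, [0.042, -0.034, 0], [0, 0, -1]],
    [1, [0.042, -0.034, 0], [0, 0, 0]],
    [1, [0, 0, -0.05], [0, 0, 0]],
    [1, [0, 0, -0.06], [0, 0, 0]],
    [1, [0, 0, 0], [0, 0, 0]]
  ]
}}

```text
t: 2.02
position: [0.6072, 0.1817, 0.1541]
tool_rot: [-1.575, 0.011, -0.049]
contact_force: [-0.5, 0.2, 0.3]
grip_width: 0.0853
```

{"op": "arm_command", "data": {
  "deltas": [
    [1, [0, 0, 0], [0, 0, 0]],
    [1, [0, 0, 0], [0, 0, 0]],
    [1, [0, 0, -0.04], [0, 0, 0]],
    [1, [0, 0, -0.03], [0, 0, 0]],
    [1, [0, 0, 0], [0, 0, 0]]
  ]
}}

```text
t: 2.65
position: [0.611, 0.1825, 0.103]
tool_rot: [-1.571, 0.002, -0.05]
contact_force: [1.0, -0.7, 0.0]
grip_width: 0.0854
```

{"op": "arm_command", "data": {
  "deltas": [
    [1, [0.001, -0.003, -0.03], [0, 0, 0]],
    [1, [0, 0, -0.03], [0, 0, 0]],
    [1, [0, 0, -0.023], [0, 0, 0]],
    [1, [0, 0, 0], [0, 0, 0]],
    [1, [0, 0, 0], [0, 0, 0]]
  ]
}}

```text
t: 3.28
position: [0.6137, 0.1803, 0.0382]
tool_rot: [-1.57, -0.002, -0.05]
contact_force: [0.6, -0.1, -0.2]
grip_width: 0.0857
```

{"op": "arm_command", "data": {
  "deltas": [
    [0, [0, 0, 0], [0, 0, 0]],
    [-0.5, [0, 0, 0], [0, 0, 0]],
    [-1, [0, 0, 0], [0, 0, 0]],
    [-1, [0, 0, 0], [0, 0, 0]],
    [-1, [0, 0, 0], [0, 0, 0]]
  ],
  "squeeze": 25
}}

```text
t: 3.9
position: [0.6129, 0.1801, 0.0374]
tool_rot: [-1.57, -0.001, -0.05]
contact_force: [-0.6, 0.0, 3.1]
grip_width: 0.0332
```

{"op": "arm_command", "data": {
  "deltas": [
    [-1, [0, 0, 0.02], [0, 0, 0]],
    [-1, [0, 0, 0.035], [0, 0, 0]],
    [-1, [0, 0, 0.04], [0, 0, 0]],
    [-1, [0, 0, 0.04], [0, 0, 0]],
    [-1, [0, 0, 0], [0, 0, 0]]
  ]
}}

```text
t: 4.53
position: [0.6153, 0.1804, 0.1489]
tool_rot: [-1.568, -0.007, -0.05]
contact_force: [-0.7, -0.1, -0.8]
grip_width: 0.0329
```

```bash
python3 - <<'E'
from h import *
s=robot.get_state();print(s["position"],s["grip_width"],s["contact_force"])
a=robot.get_image("side")[100:300,200:420];b=robot.get_image("wrist")
cv2.imwrite("pics/l1.png",np.hstack([cv2.resize(a,(440,400)),b[:, 140:500]]))
E
```

```text
[0.61530239 0.18043272 0.14892434] 0.03292383785530853 [-0.73175563 -0.14035109 -0.82245273]
```

View pics/l1.png

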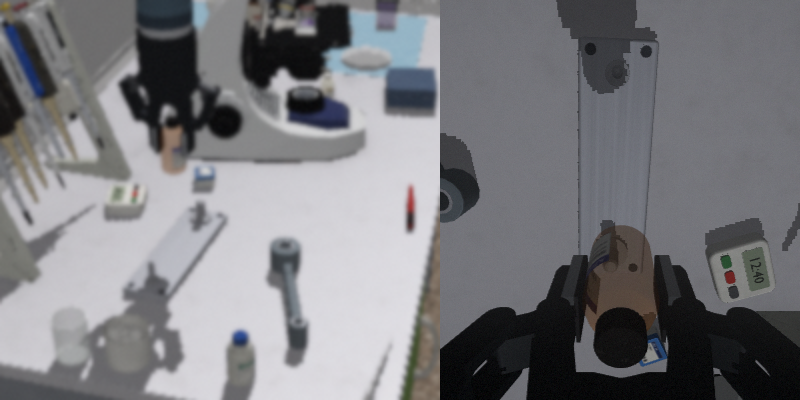

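The bottle is held upright, clear of the plate (wrist view). Carrying it to free worktop near (0.40, 0.10).

{"op": "arm_command", "data": {
  "deltas": [
    [-1, [-0.03, -0.01, 0], [0, 0, 0]],
    [-1, [-0.05, -0.02, 0], [0, 0, 0]],
    [-1, [-0.06, -0.02, 0], [0, 0, 0]],
    [-1, [-0.06, -0.02, 0], [0, 0, 0]],
    [-1, [-0.04, -0.02, 0], [0, 0, 0]]
  ]
}}

```text
t: 5.25
position: [0.4164, 0.1069, 0.1428]
tool_rot: [-1.573, 0.005, -0.049]
contact_force: [0.4, 0.3, 0.5]
grip_width: 0.0333
```

{"op": "arm_command", "data": {
  "deltas": [
    [-1, [-0.025, -0.01, -0.02], [0, 0, 0]],
    [-1, [0, 0, -0.04], [0, 0, 0]],
    [-1, [0, 0, -0.04], [0, 0, 0]],
    [-1, [0, 0, -0.02], [0, 0, 0]],
    [-1, [0, 0, 0], [0, 0, 0]]
  ]
}}

```text
t: 5.88
position: [0.3978, 0.0988, 0.0468]
tool_rot: [-1.574, 0.005, -0.05]
contact_force: [-0.8, 0.1, -0.4]
grip_width: 0.0337
```

{"op": "arm_command", "data": {
  "deltas": [
    [-1, [0, 0, -0.01], [0, 0, 0]],
    [-1, [0, 0, 0], [0, 0, 0]],
    [-1, [0, 0, 0], [0, 0, 0]],
    [-1, [0, 0, 0], [0, 0, 0]],
    [-1, [0, 0, 0], [0, 0, 0]]
  ]
}}

```text
t: 6.5
position: [0.4008, 0.1002, 0.0411]
tool_rot: [-1.57, -0.001, -0.05]
contact_force: [0.2, -0.1, -0.3]
grip_width: 0.0334
```

{"op": "arm_command", "data": {
  "deltas": [
    [-1, [0, 0, -0.01], [0, 0, 0]],
    [-1, [0, 0, -0.005], [0, 0, 0]],
    [-1, [0, 0, -0.003], [0, 0, 0]],
    [-1, [0, 0, 0], [0, 0, 0]],
    [-1, [0, 0, 0], [0, 0, 0]]
  ]
}}

```text
t: 7.12
position: [0.4007, 0.1, 0.0265]
tool_rot: [-1.571, -0.0, -0.05]
contact_force: [-0.4, 0.6, -0.5]
grip_width: 0.0333
```

{"op": "arm_command", "data": {
  "deltas": [
    [-1, [0, 0, -0.001], [0, 0, 0]],
    [-1, [0, 0, 0], [0, 0, 0]],
    [-1, [0, 0, -0.001], [0, 0, 0]],
    [-1, [0, 0, 0], [0, 0, 0]],
    [-1, [0, 0, 0], [0, 0, 0]]
  ]
}}

```text
t: 7.75
position: [0.4007, 0.1001, 0.0252]
tool_rot: [-1.57, 0.0, -0.05]
contact_force: [-1.2, -0.2, 6.0]
grip_width: 0.0335
```

Contact at z = 0.0252, as predicted. Releasing slowly.

{"op": "arm_command", "data": {
  "deltas": [
    [-0.1, [0, 0, 0], [0, 0, 0]],
    [0.1, [0, 0, 0], [0, 0, 0]],
    [0.4, [0, 0, 0], [0, 0, 0]],
    [0.8, [0, 0, 0], [0, 0, 0]],
    [1, [0, 0, 0], [0, 0, 0]]
  ]
}}

```text
t: 8.38
position: [0.4005, 0.1, 0.0248]
tool_rot: [-1.571, 0.0, -0.05]
contact_force: [-0.3, -0.7, -0.7]
grip_width: 0.0854
```

{"op": "arm_command", "data": {
  "deltas": [
    [1, [0, 0, 0], [0, 0, 0]],
    [1, [0, 0, 0.02], [0, 0, 0]],
    [1, [0, 0, 0.04], [0, 0, 0]],
    [1, [0, 0, 0.05], [0, 0, 0]],
    [1, [0, 0, 0.05], [0, 0, 0]]
  ]
}}

```text
t: 9.0
position: [0.4001, 0.0997, 0.1538]
tool_rot: [-1.571, 0.001, -0.05]
contact_force: [0.3, 0.7, -0.5]
grip_width: 0.0851
```

{"op": "arm_command", "data": {
  "deltas": [
    [1, [0.01, 0.03, 0.02], [0, 0, 1]],
    [1, [0.015, 0.05, 0.02], [0, 0, 1]],
    [1, [0.015, 0.05, 0], [0, 0, 1]],
    [1, [0.014, 0.036, 0], [0, 0, 0.25]],
    [1, [0, 0, 0], [0, 0, 0]]
  ]
}}

```text
t: 9.62
position: [0.444, 0.2357, 0.1849]
tool_rot: [-1.571, -0.001, 0.344]
contact_force: [0.1, -0.3, -0.3]
grip_width: 0.0856
```

{"op": "arm_command", "data": {
  "deltas": [
    [1, [0, 0, 0], [0, 0, 0]],
    [1, [0, 0, 0], [0, 0, 0]],
    [1, [0, 0, 0], [0, 0, 0]],
    [1, [0, 0, 0], [0, 0, 0]],
    [1, [0, 0, 0], [0, 0, 0]]
  ]
}}

```text
t: 10.25
position: [0.4437, 0.2327, 0.1849]
tool_rot: [-1.571, -0.0, 0.34]
contact_force: [-0.1, 0.8, 0.5]
grip_width: 0.0856
```

```bash
python3 - <<'E'
from h import *
import json
s=robot.get_state(); im=robot.get_image("wrist")
cv2.imwrite("pics/w2.png",im); json.dump({k:np.array(s[k]).tolist() for k in("position","tool_rot")},open("w2.json","w"));print(s["position"],s["tool_rot"])
a=robot.get_image("side")[120:320,200:440];cv2.imwrite("pics/s2.png",cv2.resize(a,None,fx=3,fy=3))
E
```

```text
[0.44373442 0.23268263 0.18493926] [-1.57059607e+00 -6.89568245e-05  3.39781308e-01]
```

View pics/w2.png

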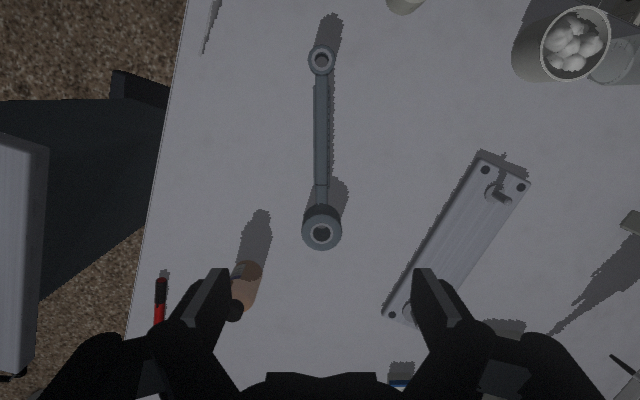

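View pics/s2.png

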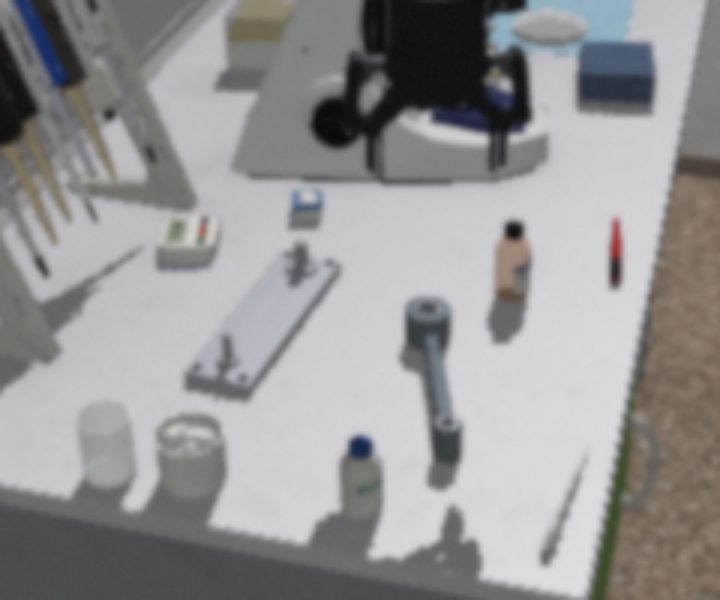

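```bash
python3 - <<'E'
from h import *
import json
s={k:np.array(v) for k,v in json.load(open("w2.json")).items()}
C=cam("wrist",s)
crop("pics/w2.png",290,35,70,225,2,"pics/w2a.png")
a=cv2.imread("pics/w2.png")[170:260,285:365];b=cv2.imread("pics/w2.png")[35:125,285:365]
cv2.imwrite("pics/w2b.png",cv2.resize(np.hstack([a,b]),None,fx=5,fy=5,interpolation=cv2.INTER_CUBIC))
for n,u,v,z in[("hub",321.5,233.3,.034),("eye",321,60,.034),("scribe",321,185,.024),("capcheck",235,310,.078)]:print(n,ray(C,u,v,z).round(4))
print(proj(C,[.6006,.1214,.042]),proj(C,[.6137,.2808,.042]))
E
```

```text
hub [0.4597 0.1875 0.034 ]
eye [0.406  0.3385 0.034 ]
scribe [0.4433 0.2325 0.024 ]
capcheck [0.4023 0.1048 0.078 ]
[422.30407515 326.95865021] [507.06516411 201.1396656 ]
```

View pics/w2b.png

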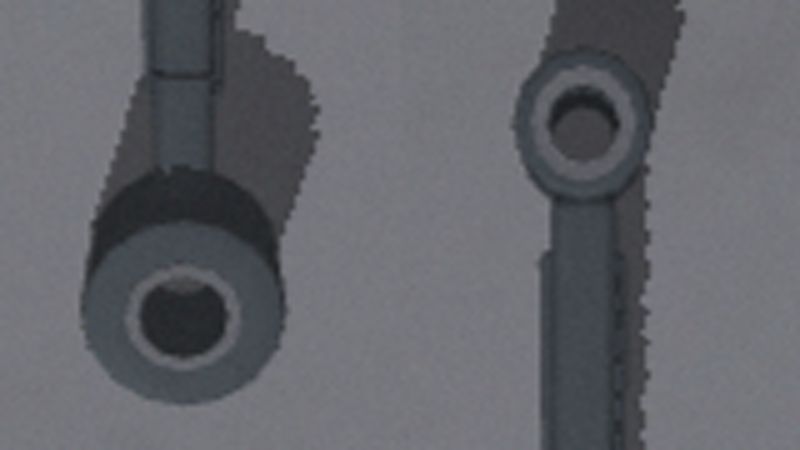

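{"op": "arm_command", "data": {
  "deltas": [
    [1, [0, 0, -0.04], [0, 0, 0]],
    [1, [0, 0, -0.06], [0, 0, 0]],
    [1, [0, 0, -0.06], [0, 0, 0]],
    [1, [0, 0, -0.04], [0, 0, 0]],
    [1, [0, 0, 0], [0, 0, 0]]
  ]
}}

```text
t: 10.98
position: [0.4414, 0.2314, 0.0226]
tool_rot: [-1.573, 0.006, 0.34]
contact_force: [1.6, -0.8, 0.2]
grip_width: 0.0857
```

{"op": "arm_command", "data": {
  "deltas": [
    [1, [0, 0, 0], [0, 0, 0]],
    [0.4, [0, 0, -0.01], [0, 0, 0]],
    [0, [0, 0, -0.009], [0, 0, 0]],
    [0, [0, 0, 0], [0, 0, 0]],
    [0, [0, 0, 0], [0, 0, 0]]
  ]
}}

```text
t: 11.6
position: [0.4438, 0.2329, 0.0098]
tool_rot: [-1.571, -0.0, 0.34]
contact_force: [-0.0, -0.9, -0.2]
grip_width: 0.0429
```

{"op": "arm_command", "data": {
  "deltas": [
    [-0.3, [0, 0, -0.005], [0, 0, 0]],
    [-0.4, [0, 0, -0.004], [0, 0, 0]],
    [-0.4, [0, 0, 0], [0, 0, 0]],
    [-0.4, [0, 0, 0], [0, 0, 0]],
    [-0.4, [0, 0, 0], [0, 0, 0]]
  ]
}}

```text
t: 12.22
position: [0.4439, 0.2329, 0.0026]
tool_rot: [-1.571, -0.0, 0.34]
contact_force: [-0.2, -0.2, -0.3]
grip_width: 0.0255
```

```bash
python3 - <<'E'
from h import *
cv2.imwrite("pics/w3.png",robot.get_image("wrist"))
E
```

```text
(no output)
```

View pics/w3.png

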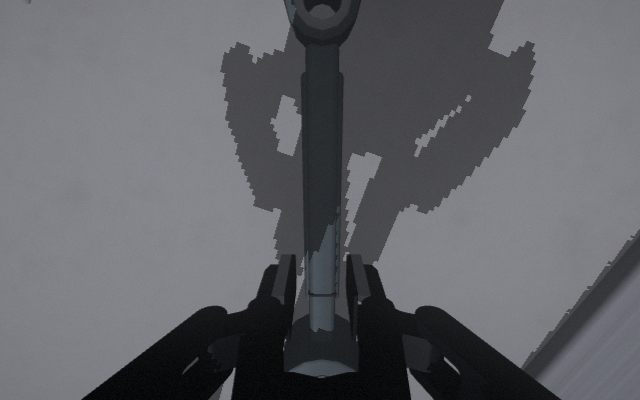

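The fingers straddle the bar with the scribed line (321, 294) between the pads. Closing.

{"op": "arm_command", "data": {
  "deltas": [
    [-0.7, [0, 0, 0], [0, 0, 0]],
    [-1, [0, 0, 0], [0, 0, 0]],
    [-1, [0, 0, 0], [0, 0, 0]],
    [-1, [0, 0, 0], [0, 0, 0]],
    [-1, [0, 0, 0], [0, 0, 0]]
  ],
  "squeeze": 80
}}

```text
t: 12.9
position: [0.4442, 0.233, 0.0028]
tool_rot: [-1.571, -0.001, 0.34]
contact_force: [0.2, -0.6, 4.6]
grip_width: 0.0102
```

{"op": "arm_command", "data": {
  "deltas": [
    [-1, [0, 0, 0.005], [0, 0, 0]],
    [-1, [0, 0, 0.01], [0, 0, 0]],
    [-1, [0, 0, 0.01], [0, 0, 0]],
    [-1, [0, 0, 0], [0, 0, 0]],
    [-1, [0, 0, 0], [0, 0, 0]]
  ]
}}

```text
t: 13.52
position: [0.4436, 0.2328, 0.0225]
tool_rot: [-1.571, 0.0, 0.34]
contact_force: [-0.7, -0.0, -5.4]
grip_width: 0.0104
```

```bash
python3 - <<'E'
from h import *
s=robot.get_state();print(s["position"],s["wrist_torque"],s["contact_force"])
a=robot.get_image("side")[170:290,270:410]
b=robot.get_image("wrist")
cv2.imwrite("pics/w4.png",np.hstack([cv2.resize(a,(467,400)),b[:,160:480]]))
E
```

```text
[0.44360019 0.23284319 0.02248678] [ 0.05093917  0.04052827 -0.00323342] [-0.70347579 -0.04082909 -5.41821348]
```

View pics/w4.png

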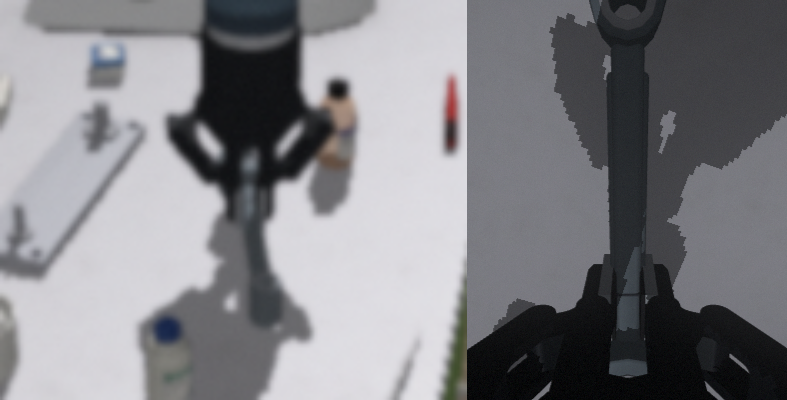

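{"op": "arm_command", "data": {
  "deltas": [
    [-1, [0, 0, 0.02], [0, 0, 0]],
    [-1, [0, 0, 0.035], [0, 0, 0]],
    [-1, [0, 0, 0.04], [0, 0, 0]],
    [-1, [0.01, 0, 0.027], [0, 0, 0]],
    [-1, [0.03, -0.01, 0], [0, 0, -0.5]]
  ]
}}

```text
t: 14.25
position: [0.4765, 0.227, 0.1231]
tool_rot: [-1.567, -0.004, 0.281]
contact_force: [0.0, 0.0, -5.6]
grip_width: 0.0104
```

{"op": "arm_command", "data": {
  "deltas": [
    [-1, [0.04, -0.02, 0], [0, 0, -0.8]],
    [-1, [0.04, -0.02, 0], [0, 0, -0.8]],
    [-1, [0.04, -0.015, 0], [0, 0, -0.8]],
    [-1, [0.025, -0.01, 0], [0, 0, -0.4]],
    [-1, [0.015, -0.005, 0], [0, 0, -0.23]]
  ]
}}

```text
t: 14.88
position: [0.6047, 0.1678, 0.1207]
tool_rot: [-1.571, -0.001, -0.086]
contact_force: [0.2, 0.7, -4.8]
grip_width: 0.0101
```

{"op": "arm_command", "data": {
  "deltas": [
    [-1, [0, 0, 0], [0, 0, 0]],
    [-1, [0, 0, 0], [0, 0, 0]],
    [-1, [0, 0, 0], [0, 0, 0]],
    [-1, [0, 0, 0], [0, 0, 0]],
    [-1, [0, 0, 0], [0, 0, 0]]
  ]
}}

```text
t: 15.5
position: [0.6035, 0.1691, 0.1201]
tool_rot: [-1.571, 0.0, -0.083]
contact_force: [-1.1, 0.3, -5.1]
grip_width: 0.01
```

```bash
python3 - <<'E'
from h import *
import json
s=robot.get_state();print(s["position"],s["tool_rot"],s["wrist_torque"],s["contact_force"])
json.dump({k:np.array(s[k]).tolist() for k in("position","tool_rot")},open("w5.json","w"))
b=robot.get_image("wrist");cv2.imwrite("pics/w5.png",b)
a=robot.get_image("side");cv2.imwrite("pics/s5.png",a)
a=a[150:270,230:370]
cv2.imwrite("pics/w5x.png",np.hstack([cv2.resize(a,(467,400)),b[:,160:480]]))
E
```

```text
[0.60347191 0.16906708 0.12010806] [-1.57062079e+00  2.27111094e-04 -8.31098963e-02] [-0.01170245 -0.00245127 -0.00806512] [-1.07129135  0.32783122 -5.09898485]
```

View pics/w5x.png

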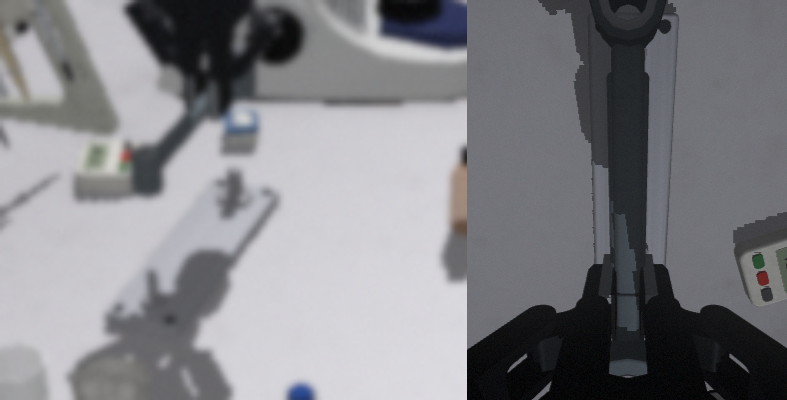

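```bash
python3 - <<'E'
from h import *
a=cv2.imread("pics/w5.png")[0:300,250:400]
a=cv2.convertScaleAbs(a,alpha=1.6)
cv2.imwrite("pics/w5a.png",cv2.resize(a,None,fx=2,fy=2,interpolation=cv2.INTER_CUBIC))
w=cv2.imread("pics/w2.png")[140:330,370:540];w=cv2.convertScaleAbs(w,alpha=1.6)
cv2.imwrite("pics/w2m.png",cv2.resize(w,None,fx=3,fy=3,interpolation=cv2.INTER_CUBIC))
g=cv2.cvtColor(cv2.imread("pics/w5.png"),cv2.COLOR_BGR2GRAY)
for r in (60,100,140,180,200,220,240): print(r,g[r,272:302].tolist(),g[r,345:378].tolist())
E
```

```text
60 [111, 72, 63, 62, 63, 62, 61, 62, 59, 58, 46, 54, 59, 59, 59, 61, 61, 57, 55, 60, 59, 58, 58, 56, 57, 56, 56, 56, 57, 57] [107, 102, 105, 105, 105, 103, 104, 104, 106, 106, 104, 108, 106, 108, 104, 105, 103, 102, 106, 105, 108, 104, 95, 90, 80, 107, 113, 113, 113, 112, 114, 111, 111]
100 [66, 62, 61, 63, 64, 63, 63, 63, 62, 63, 61, 51, 55, 56, 59, 60, 61, 58, 60, 63, 59, 58, 57, 61, 57, 59, 54, 55, 35, 36] [108, 110, 106, 105, 106, 105, 110, 109, 107, 109, 110, 110, 107, 107, 105, 107, 108, 109, 109, 104, 99, 91, 94, 111, 114, 113, 117, 113, 114, 114, 115, 115, 116]
140 [114, 117, 115, 113, 116, 115, 113, 111, 113, 75, 62, 65, 52, 55, 60, 60, 62, 61, 65, 61, 62, 62, 60, 59, 63, 59, 59, 58, 53, 39] [109, 109, 111, 108, 109, 111, 111, 112, 111, 111, 113, 113, 112, 112, 110, 110, 109, 107, 100, 87, 95, 110, 112, 112, 113, 113, 111, 113, 113, 112, 112, 113, 112]
180 [118, 116, 114, 116, 117, 115, 117, 115, 114, 115, 115, 115, 112, 72, 80, 96, 107, 111, 112, 114, 111, 112, 112, 111, 110, 109, 106, 105, 110, 74] [110, 111, 111, 110, 113, 112, 113, 118, 117, 117, 117, 118, 113, 111, 112,
[... 337 characters left out ...]
16, 113, 115, 115, 114, 115, 115, 116, 118, 114, 113, 113, 118, 116]
220 [117, 116, 115, 116, 115, 117, 117, 116, 115, 115, 116, 116, 115, 117, 70, 80, 97, 107, 114, 113, 114, 112, 111, 112, 111, 112, 110, 108, 110, 112] [111, 112, 114, 116, 117, 117, 119, 116, 118, 119, 117, 112, 114, 109, 97, 79, 108, 114, 113, 116, 115, 111, 115, 116, 116, 116, 116, 116, 115, 118, 115, 112, 117]
240 [117, 117, 117, 116, 114, 117, 115, 116, 115, 115, 115, 115, 115, 116, 114, 77, 86, 99, 112, 113, 113, 112, 109, 112, 113, 111, 108, 108, 109, 114] [113, 117, 116, 117, 117, 119, 116, 120, 118, 116, 115, 112, 111, 96, 86, 107, 114, 116, 116, 114, 113, 115, 114, 116, 113, 119, 116, 115, 114, 117, 115, 117, 116]
```

View pics/w5a.png

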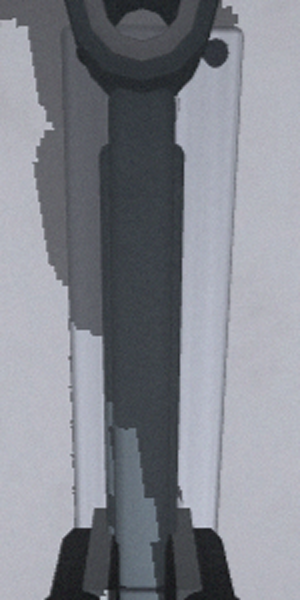

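View pics/w2m.png

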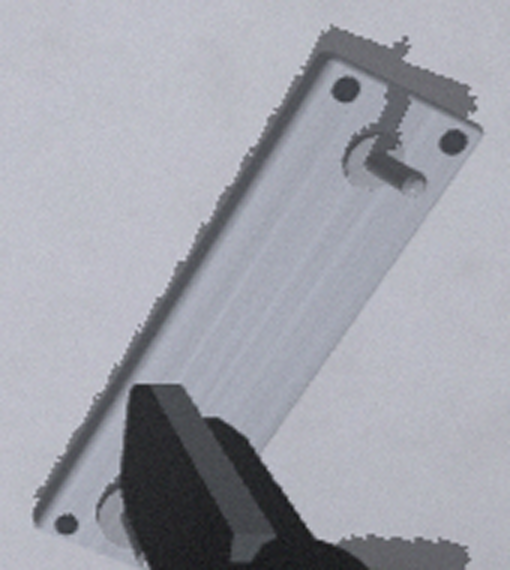

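```bash
python3 - <<'E'
from h import *
import json
L=lambda n:{k:np.array(v) for k,v in json.load(open(n)).items()}
C2=cam("wrist",L("w2.json"))
w2=lambda x,y:(370+x/3,140+y/3)
print("pin w2",ray(C2,*w2(415,184),.042).round(4))
print("screws TL,TR,BL",[ray(C2,*w2(*q),.012).round(4) for q in((345,89),(453,142),(66,524))])
print("corner TL TR BL",[ray(C2,*w2(*q),.012).round(4) for q in((325,53),(484,128),(34,520))])
C5=cam("wrist",L("w5.json"))
rows=[60,100,140,180,200,220,240]
l=np.array([ray(C5,u+.3,v,.0115) for u,v in zip([282,283,284,285.3,285.5,286.2,287],rows)])
r=np.array([ray(C5,u,v,.0115) for u,v in zip([369,366.7,364.5,362,361,360,358.7],rows)])
m=(l+r)/2;print("width",np.linalg.norm(r-l,axis=1).round(4))
k=np.polyfit(m[:,1],m[:,0],1);print("center x at y=.169,.1214,.281:",np.polyval(k,[.169,.1214,.281]).round(4),"dir",np.pi/2-k[0])
# w1 based screws
C1=cam("wrist",L("w1.json"));b=lambda x,y:(310+(x-375)/3,85+y/3)
S=[ray(C1,*b(*q),.012) for q in((552,90),(665,109),(463,535),(560,548))];print([x.round(4) for x in S])
c=np.mean(S,axis=0);d=(S[0]+S[1]-S[2]-S[3])/2;d/=np.linalg.norm(d);print("ctr",c.round(4),"ang",np.arctan2(d[1],d[0]),"origin",(c-.0326*d).round(4),"post",(c-.08*d).round(4),"pin",(c+.08*d).round(4))
# lever now: bar edges at top z = underside+.024
zu=.1201-.0028
for v,(u1,u2) in {170:(300,341),220:(302.5,340)}.items(): pass
g=cv2.cvtColor(cv2.imread("pics/w5.png"),cv2.COLOR_BGR2GRAY)
for v in(60,65,120,160): print(v,g[v,294:348].tolist())
E
```

```text
pin w2 [0.6149 0.2807 0.042 ]
screws TL,TR,BL [array([0.5962, 0.2994, 0.012 ]), array([0.6405, 0.2952, 0.012 ]), array([0.5781, 0.1055, 0.012 ])]
corner TL TR BL [array([0.5838, 0.3081, 0.012 ]), array([0.6479, 0.3031, 0.012 ]), array([0.5653, 0.103 , 0.012 ])]
width [0.0628 0.0628 0.0628 0.0624 0.0627 0.0627 0.0623]
center x at y=.169,.1214,.281: [0.6049 0.6003 0.6157] dir 1.4744687692919696
[array([0.596 , 0.2996, 0.012 ]), array([0.6402, 0.2954, 0.012 ]), array([0.5778, 0.1056, 0.012 ]), array([0.622 , 0.1017, 0.012 ])]
ctr [0.609  0.2006 0.012 ] ang 1.4772149315241925 origin [0.6059 0.1681 0.012 ] post [0.6015 0.1209 0.012 ] pin [0.6165 0.2802 0.012 ]
60 [58, 56, 57, 56, 56, 56, 57, 57, 55, 58, 37, 34, 33, 37, 36, 35, 38, 38, 39, 40, 38, 38, 37, 37, 39, 38, 37, 35, 32, 35, 39, 38, 38, 34, 38, 37, 37, 37, 35, 36, 34, 33, 33, 40, 98, 109, 107, 109, 108, 107, 104, 107, 102, 105]
65 [58, 57, 55, 58, 57, 55, 57, 56, 60, 56, 35, 32, 35, 35, 37, 37, 39, 39, 37, 36, 37, 36, 35, 40, 34, 36, 37, 38, 35, 36, 37, 36, 35, 38, 35, 37, 38, 36, 35, 37, 35, 31, 31, 61, 98, 107, 109, 107, 108, 107, 103, 107, 107, 106]
120 [59, 59, 59, 60, 56, 57, 45, 35, 38, 42, 40, 36, 37, 38, 37, 39, 38, 40, 41, 40, 40, 41, 43, 41, 38, 41, 40, 41, 41, 39, 41, 40, 41, 39, 41, 40, 41, 41, 40, 37, 35, 37, 37, 37, 36, 37, 36, 81, 105, 106, 108, 108, 110, 109]
160 [61, 60, 58, 59, 57, 59, 59, 44, 38, 38, 40, 39, 35, 42, 40, 42, 41, 39, 42, 42, 42, 43, 40, 41, 43, 41, 43, 40, 45, 42, 40, 43, 40, 42, 41, 42, 40, 38, 41, 40, 39, 36, 41, 36, 39, 37, 65, 106, 111, 111, 113, 112, 113, 110]
```

{"op": "arm_command", "data": {
  "deltas": [
    [-1, [0.002, -0.0005, 0], [0, 0, -0.075]],
    [-1, [0, 0, -0.02], [0, 0, 0]],
    [-1, [0, 0, -0.02], [0, 0, 0]],
    [-1, [0, 0, -0.012], [0, 0, 0]],
    [-1, [0, 0, -0.0045], [0, 0, 0]]
  ]
}}

```text
t: 16.23
position: [0.6043, 0.1681, 0.0732]
tool_rot: [-1.572, 0.002, -0.093]
contact_force: [-0.3, 0.1, -5.2]
grip_width: 0.0101
```

{"op": "arm_command", "data": {
  "deltas": [
    [-1, [0, 0, 0], [0, 0, 0]],
    [-1, [0, 0, 0], [0, 0, 0]],
    [-1, [0, 0, 0], [0, 0, 0]],
    [-1, [0, 0, 0], [0, 0, 0]],
    [-1, [0, 0, 0], [0, 0, 0]]
  ]
}}

```text
t: 16.85
position: [0.6055, 0.1685, 0.0751]
tool_rot: [-1.571, -0.0, -0.093]
contact_force: [0.7, -0.2, -5.6]
grip_width: 0.0101
```

```bash
python3 - <<'E'
from h import *
import json
s=robot.get_state();print(s["position"],s["tool_rot"],s["wrist_torque"],s["contact_force"],s["grip_width"])
json.dump({k:np.array(s[k]).tolist() for k in("position","tool_rot")},open("w6.json","w"))
b=robot.get_image("wrist");cv2.imwrite("pics/w6.png",b)
a=robot.get_image("side");cv2.imwrite("pics/s6.png",a)
t=robot.get_image("top");cv2.imwrite("pics/t6.png",t)
a=cv2.convertScaleAbs(a[170:260,250:330],alpha=1.2); t=cv2.convertScaleAbs(t[130:220,240:370],alpha=1.6)
cv2.imwrite("pics/x6.png",np.hstack([cv2.resize(a,(400,450),interpolation=cv2.INTER_CUBIC),cv2.resize(b[:,160:480],(360,450))]))
cv2.imwrite("pics/t6c.png",cv2.resize(t,None,fx=5,fy=5,interpolation=cv2.INTER_CUBIC))
S=cam("side");p=[.6015,.1209];q=[.6150,.2805]
for z in(.012,.042,.072,.106):print(z,proj(S,p+[z]).round(1),proj(S,q+[z]).round(1))
E
```

```text
[0.60545633 0.16847707 0.07508451] [-1.57052814e+00 -2.47635166e-04 -9.25562114e-02] [ 0.06880569 -0.05011755 -0.03119368] [ 0.70093057 -0.18755911 -5.59810545] 0.010103556487673622
0.012 [299.8 209. ] [275.8 240.4]
0.042 [299.3 200.2] [275.  231.1]
0.072 [298.9 191.2] [274.1 221.5]
0.106 [298.4 180.7] [273.2 210.4]
```

View pics/x6.png

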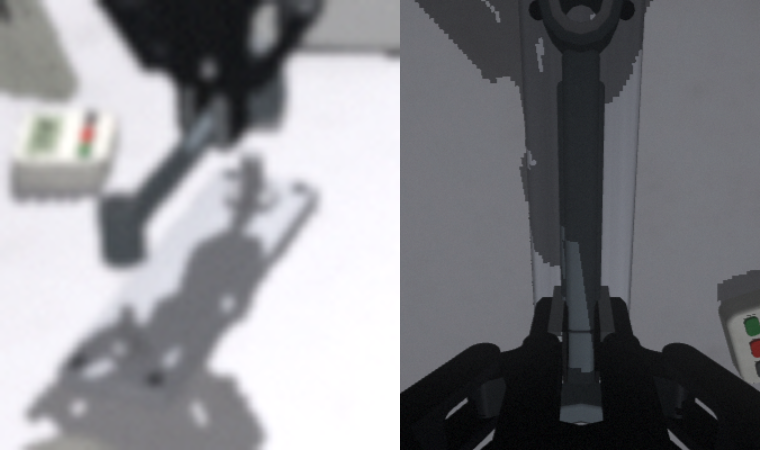

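View pics/t6c.png

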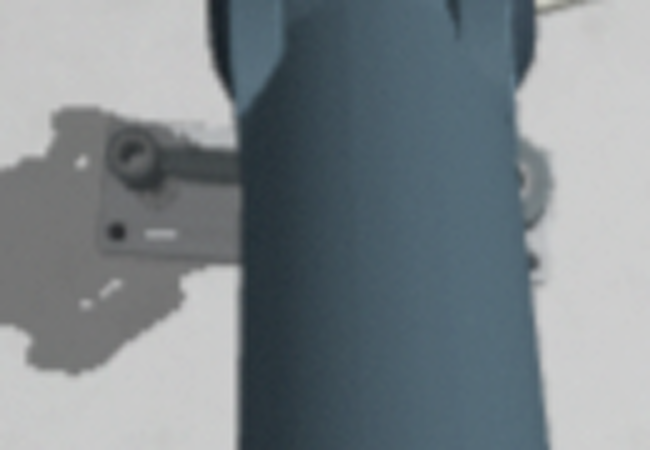

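```bash
python3 - <<'E'
from h import *
import json
T=cam("top")
print("eye top",ray(T,240+133/5,130+152/5,.1063).round(4),"expected eye proj (pin .6150,.2805)",proj(T,[.6150,.2805,.1063]))
s={k:np.array(v) for k,v in json.load(open("w6.json")).items()}
C=cam("wrist",s)
yaw=s["tool_rot"][2]+np.pi/2;d=np.array([np.cos(yaw),np.sin(yaw)]);o=s["position"][:2]
print("hub",o-.0474*d,"eye",o+.1126*d)
g=cv2.cvtColor(cv2.imread("pics/w6.png"),cv2.COLOR_BGR2GRAY)
e=cv2.convertScaleAbs(cv2.imread("pics/w6.png")[0:60,250:390],alpha=1.8);cv2.imwrite("pics/e6.png",cv2.resize(e,None,fx=5,fy=5,interpolation=cv2.INTER_CUBIC))
rows=[60,100,140,180,220,240]
for r in rows: print(r,g[r,262:285].tolist(),g[r,355:380].tolist())
E
```

```text
eye top [0.6165 0.2803 0.1063] expected eye proj (pin .6150,.2805) [266.51287768 161.08802462]
hub [0.60107542 0.12127995] eye [0.61586328 0.28059511]
60 [61, 61, 62, 63, 61, 62, 50, 49, 54, 56, 57, 59, 59, 62, 60, 56, 57, 57, 57, 58, 56, 98, 104] [58, 60, 57, 59, 59, 56, 62, 58, 57, 57, 59, 55, 98, 106, 108, 107, 103, 97, 97, 77, 106, 113, 112, 112, 113]
100 [112, 113, 112, 115, 114, 113, 116, 74, 53, 51, 56, 57, 57, 56, 62, 62, 61, 59, 61, 63, 58, 60, 58] [109, 110, 112, 112, 110, 111, 111, 110, 112, 109, 109, 112, 109, 109, 104, 101, 96, 81, 111, 116, 116, 116, 115, 114, 116]
140 [115, 114, 116, 116, 115, 76, 67, 68, 64, 64, 59, 81, 89, 99, 109, 70, 61, 61, 63, 60, 62, 60, 58] [111, 114, 115, 116, 118, 114, 114, 112, 115, 111, 113, 112, 108, 104, 96, 83, 108, 113, 113, 115, 117, 116, 115, 116, 117]
180 [116, 114, 117, 116, 119, 116, 114, 113, 117, 116, 115, 115, 76, 56, 59, 60, 62, 61, 62, 62, 60, 61, 60] [117, 117, 120, 117, 119, 115, 115, 116, 118, 114, 112, 105, 95, 82, 109, 114, 116, 117, 116, 115, 115, 113, 114, 115, 115]
220 [118, 118, 117, 115, 116, 117, 117, 115, 116, 115, 117, 118, 115, 116, 71, 85, 93, 66, 60, 61, 63, 63, 61] [117, 120, 119, 120, 119, 119, 118, 118, 117, 107, 94, 80, 111, 115, 115, 114, 113, 112, 116, 115, 114, 117, 115, 118, 117]
240 [116, 118, 117, 116, 114, 118, 115, 117, 117, 116, 117, 117, 115, 114, 114, 78, 83, 90, 104, 110, 114, 116, 113] [123, 122, 122, 121, 116, 114, 116, 118, 107, 94, 84, 110, 115, 114, 117, 115, 117, 116, 115, 114, 118, 119, 114, 118, 117]
```

View pics/e6.png

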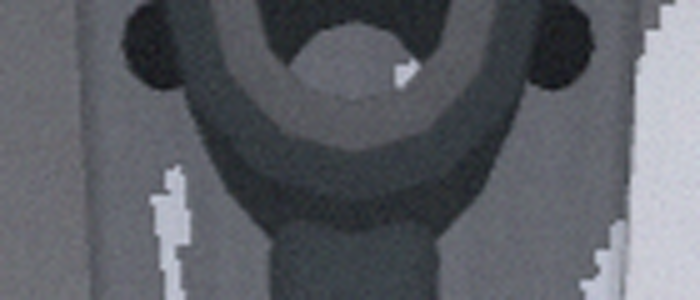

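```bash
python3 - <<'E'
from h import *
o=[]
for n in("w3","w4","w6"):
    i=cv2.imread(f"pics/{n}.png")
    if n=="w4": i=i[:,467:][:, :]; x0=160
    else: x0=0
    i=i[:,290-x0:352-x0]
    o.append(cv2.convertScaleAbs(np.vstack([i[0:110],i[270:400]]),alpha=2.0))
cv2.imwrite("pics/cmp.png",cv2.resize(np.hstack(o),None,fx=2.5,fy=2.5,interpolation=cv2.INTER_CUBIC))
E
```

```text
(no output)
```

View pics/cmp.png

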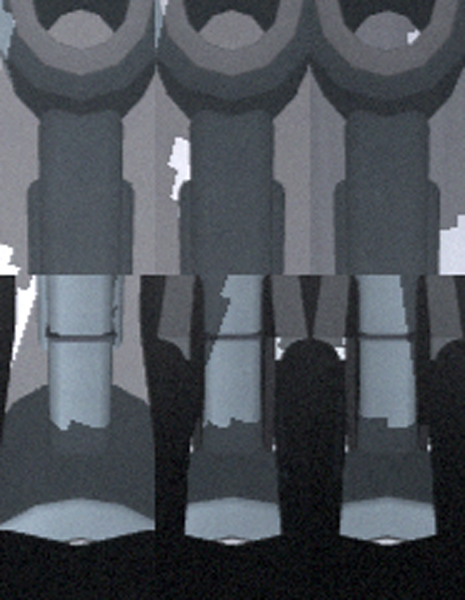

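View pics/s6.png

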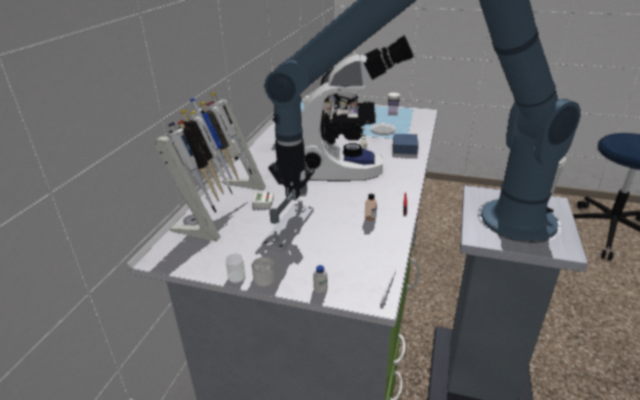

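The amber bottle stands upright at (370, 207), the bystanders are where they were, and the lever hangs level over the base. Handing in.

```bash
python3 -c "
from workcell import robot
s=robot.get_state();print(s['t'],s['position'],abs(s['qd']).max(),s['grip_width']);print(robot.finish_job())"
```

```text
17.0 [0.60533313 0.16843141 0.07487716] 0.0012095821933847688 0.010209083203325288
the job is handed in; nothing more can be done
None
```

The job is handed in at t = 17.0 s, with the gripper still holding the lever level and still over the base. I moved the amber bottle off the base and stood it upright on the worktop at about (0.40, 0.10). Then I gripped the lever at its scribed line with 80 N.

Last checks:
- **Alignment:** In the wrist view the eye sits within about 1 mm of the plate's centre line. The gripper pose puts the hub at (0.601, 0.121) and the eye at (0.616, 0.281). My estimates for the tips were about (0.601, 0.121) for the post and (0.614 to 0.616, 0.280) for the pin. The estimates of the base's direction differed by about 0.015 rad (1.474 to 1.489), so I used a middle value.
- **Height:** The air gap works out at about 30 mm from the gripper height. The eye's position in the side image agrees.
- **Grip:** The lever looks the same in the wrist pictures before gripping, after lifting and at the end, so it did not slip or tilt. The force reading is 5.6 N, which is about the lever's weight. The finger opening reads 10 mm on the 12 mm bar.
- **Other objects:** In the last side picture the bottle is upright and I saw no change in the other objects.

The gripper and arm hid the hub from the fixed cameras, so I checked its place above the post only by calculation, not directly.

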